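Isolate the router table, lock it out, clear the jam

TASK

An offcut has jammed in the throat of the router table's fence. Turn the red isolator handle fully to OFF and only then swing its steel lockout hasp straight out so that it can take a padlock; once that is done, reach into the open chip hood and push the offcut out from behind until it is wholly clear of the fence, lying flat on the router table just in front of the throat. Leave the isolator off with its hasp out, and do not disturb the other things on the bench.

Things in the scene. Friction and masses are not known exactly. Their poses are not given: they have to be found in the camera images.
- plate_centre (a point): Fixed: centre of the top surface of the isolator's yellow 85 mm square plate, on the handle's turning axis. The plate lies on the lid of a grey console; the lid slopes up away from the robot by 15 deg. Axes: z out of the plate (the turning axis, leaning 15 deg to the console's front), x up the slope to the black ON stroke, y to the left to the black OFF ring.
- isolator (a joint): Angle of the red rotary handle: 0 = ON (pointer up the slope at the stroke), 1.571 = OFF (pointer at the ring on the left, a quarter turn anticlockwise seen from above), where there is a stop. It may start up to 0.12 rad from ON. Turns stiffly (0.15 N m) and stays where it is left.
- handle_grip (a point): On the red handle, turning with it: on the axis, 26 mm above the plate's top. x along the bar to its pointer end, z as plate_centre. Handle: disc 52 mm across, 12 mm high; on it a bar 16 mm wide, top 36 mm above the plate from 10 mm behind the axis to 35 mm ahead (white pointer line); its tail, 10 to 35 mm behind the axis, is lower (29 mm) and carries the hasp. Pinch across the bar at the axis.
- hasp (a joint): Angle of the lockout hasp: 0 = folded flat along the handle's tail, 1.57 = standing straight out (square to the plate); stop at 1.6. It stays where it is left (0.025 N m friction).
- hasp_hinge (a point): Hinge pin of the hasp, in the handle 12 mm behind the turning axis towards the tail and 32.5 mm above the plate; turns with handle and hasp. The pin lies across the bar (its y axis).
- hasp_eye (a point): Centre of the hasp's padlock eye, 31 mm from its pin. Hasp: steel plate 14 mm wide, 5 mm thick, reaching 40 mm from the pin. Folded, its last 17 mm stand free beyond the end of the tail, 30 mm clear of the plate; pinch them across the 14 mm width and swing the free end up, away from the plate, about the pin; the hasp turns between the fingers.
- throat (a point): Fixed: middle of the throat between the two fence halves, in the plane of the fence's front face, on top of the router table's board. x points behind the fence (away from the robot's side), y left along the fence, z up. Fence halves: pale wood on aluminium, 65 mm high above the board, 45 mm deep; the throat is 58 mm wide and open at the top.
- hood (a point): On the board in the middle of the open-topped black chip hood behind the throat, 100 mm behind the fence's front face; axes as throat. Inside, the hood is 104 mm wide and runs from 45 to 150 mm behind the front face; walls 58 mm high (60 with the rim). The hood's open top is the way in behind the offcut.
- offcut_mid (a point): Centre of the jammed wooden offcut: 50 mm along the throat (its x), 58 mm wide (y), 28 mm high; axes as throat. It starts wedged between the fence halves, front face 2 to 12 mm behind the fence's front face, back face standing into the hood. The left half presses on it: it takes about 7 to 12 N to slide it along the throat until it is out.
- can_white: Bystander: spray can, white label, 65 mm across, 190 mm tall; origin at the centre of its underside.
- can_blue: Bystander: spray can, blue label, 65 mm across, 190 mm tall; origin at the centre of its underside.
- tape: Bystander: roll of masking tape lying flat, 96 mm across, 25 mm high; origin at the centre of its underside.
- hammer: Bystander: hammer lying on the bench, about 0.3 m long; origin under its middle.
- glue: Bystander: glue bottle, 60 mm across, 170 mm tall; origin at the centre of its underside.
- panel: Bystander: nest-box front board with a 32 mm hole, 180 x 130 x 15 mm, lying flat; origin at the centre of its underside.
- pushblock: Bystander: yellow push block with black handle, 80 x 130 mm, 71 mm high, lying on the front of the router table to the right of the offcut's way out; origin at the centre of its underside.
- console: Grey isolator console, fixed to the bench: 160 x 160 mm, 75 mm high at the front, 115 mm at the back, metal feet and a conduit at its back. Origin at the centre of its underside, x to its back.
- router: Router table, fixed: grey laminate board 360 x 420 mm, 18 mm thick, on the bench, reaching 200 mm in front of the fence face and 160 mm behind; cutter wound down below it. Behind each fence half, 150 mm to either side of the throat, a black clamp knob, 40 mm above the board. Origin on the bench under the throat point.
- offcut: The same offcut; origin at the centre of its underside.
Things that resemble listed ones, but are neither listed nor needed, are in the scene too. What is meant by the offcut is not orange or purple, and is the smaller of those in its own colour.

How it is judged:
By the outcome, as a careful person would: the job done as asked, in the order asked, and still so for the second after the job is handed in, with the robot touching nothing.
It also fails if it takes over 61 s, if anything falls off the work surface, if the arm or the gripper's body presses on something with over 40 N, if the wrist force passes 120 N, or if a joint passes its speed limit or range.

ROBOT

A 6-joint arm with a two-finger parallel gripper is mounted at the origin on the work surface. World frame = base frame: x ahead of the robot, y to its left, z up, the work surface at z = 0. Lengths are in mm, angles in rad, forces in N, time in s.
With the tool pointing down it reaches from about 350 to 775 mm from the base axis. Payload 7.3 kg.
Tool frame: the origin (TCP) lies at the very end of the fingers, on their centre line; the grasp point (between the pads) lies 19 mm behind it; x points along the fingers, z is the direction in which the jaws open and shut, and the axes are right-handed (so a half turn about x gives the same grasp; the last joint's range is limited). The gripper opens to 92 mm and grips with 3 to 60 N. Pads are 19 mm wide; open, the fingers measure 130 mm over their backs; the gripper's body (75 mm by 190 mm) begins 47 mm behind the grasp point.
Start: joints at [-0.146, 0.342, 1.524, -0, 1.275, -0.146], TCP at [525.019, 0.019, 226.741] pointing down, gripper open.
Joint ranges: [-2.53, 2.53], [-0.77, 2.02], [0.04, 2.7], [-1, 4.14], [0.28, 2.66], [-3.11, 3.11]. Speed limits (rad/s): [2.57, 2.57, 3.14, 3.14, 3.14, 3.14].

INTERFACE

Orientations are given as [roll, pitch, yaw] about the fixed x, y, z axes, in that order (R = Rz(yaw) Ry(pitch) Rx(roll)).
In Python, from plant import * gives the robot as it stands.
- The arm moves only by the tool carry_out, never from a script. Its argument "rows" is a list of rows, each a list of 4 numbers: the shift along the world's x, y, z in mm, then the turn about the world's z in degrees. In form: [[x, y, z, twist], ...]. A call has 1 to 20 rows; each row is the pose to reach, as a shift and turn from the pose measured when the call began; what a row does not reach only later rows make up. A row lasts 1/12 s, in which the tool goes at most 41.7 mm and 7.16 degrees, less where a joint would pass 70% of its speed; a pose out of reach is approached as far as the arm can. A call with a gripper value outside its range is refused whole. "hand" is the finger opening in mm, from 0 to 91.8, set as the call begins (left out, the last holds). The fingers move at their own pace and stop on an object; the grip force is fixed at half the most. Time passes only in rows, so rows that repeat a pose let the fingers close. It gives the time, the measured TCP pose, the force and the opening at its end, in the units of the state.
- get_obs(): the state, without advancing time (a new reading comes with each control period).
- capture(name): name is "scene" or "side" or "wrist"; returns the picture (420x560x3 uint8, red, green, blue); there is no depth.
- camera_info(name): a dict with "camera_matrix" (3x3 intrinsics, pixels), "pose" (4x4, takes a point from camera to world coordinates); the wrist camera has in their place "mount" (4x4, takes a point from camera to tool coordinates, whose origin is the TCP and whose axes are the tool frame's). Camera axes: x right, y down, z forward; pixel columns grow to the right and rows downward; lengths in mm; the calibration is good to about 2 mm. A picture is of the moment at which its call begins: read the wrist's pose just before it. camera_info takes no time and is no camera call.
- close_job(): hands the job in, once; it reports no verdict.
The state is a dict: "time": time; "joint_positions": joint angles; "dq": joint speeds; "tau": joint torques, N m; "tool_pos": TCP position; "tcp_rot": TCP orientation; "contact_force": force on the tool from outside, world axes, zero at the start; "moment": the same for the moment, N m; "grip_width": finger opening in mm.
Only numpy, scipy, OpenCV 4.12 (cv2) and the standard library are available. Lean on these libraries where they do the work, as an engineer would, in place of code of your own. Each camera call takes 0.05 s, during which the arm holds its last target. There are 200 camera calls.

## Working session

There is one attempt and no reset: what is moved stays moved. The work goes in short steps, Python scripts to look and compute and a tool call to move; the robot and the scene stay as the last step left them, time stands still between calls to the robot, and variables do not carry over. Pictures are saved under pics/ and viewed, about 8 in all and at most 12, crops included, and the job is handed in when it is done.

Besides the shell and the picture viewer there is one more tool, called after "Call:" as a command line: name --pt "numbers of a row" for each row, then --argument value for the rest. carry_out: Moves the arm, as the interface text tells. Its arguments: {"type":"object","properties":{"rows":{"type":"array"},"hand":{"type":"number"}},"required":["rows"]}

```bash
ls; mkdir -p pics
cat > h.py <<'E'
from plant import *
import numpy as np, cv2
def save(n,img): cv2.imwrite('pics/'+n,img[:,:,::-1])
def cam(n):
    i=camera_info(n); return np.array(i['camera_matrix']),np.array(i['pose'])
def ray(n,u,v):
    K,P=cam(n); d=P[:3,:3]@np.linalg.solve(K,[u,v,1]); return P[:3,3],d/np.linalg.norm(d)
def onz(n,u,v,z):
    o,d=ray(n,u,v); return o+d*(z-o[2])/d[2]
def tri(n1,p1,n2,p2):
    o,d=ray(n1,*p1); q,e=ray(n2,*p2)
    s=np.linalg.lstsq(np.c_[d,-e],q-o,rcond=None)[0]
    a,b=o+s[0]*d,q+s[1]*e; return (a+b)/2,np.linalg.norm(a-b)
def proj(n,p):
    K,P=cam(n); c=K@(P[:3,:3].T@(np.array(p)-P[:3,3])); return c[:2]/c[2]
E
python3 - <<'E'
from h import *
print(get_obs())
for n in('scene','side'):
    save(n+'0.png',capture(n)); K,P=cam(n); print(n,K.round(1).tolist(),P.round(3).tolist())
print(camera_info('wrist'))
a=[cv2.imread(f'pics/{n}0.png') for n in('scene','side')]
cv2.imwrite('pics/both.png',np.vstack(a)[:, :])
E
```

```text
pics
{'time': 0.0, 'joint_positions': array([-1.46001236e-01,  3.42716021e-01,  1.52503254e+00, -3.55425399e-05,
        1.27539237e+00, -1.45988811e-01]), 'dq': array([-0.00047692,  0.00064995,  0.00011206,  0.00179154,  0.00096974,
       -0.00078701]), 'tau': array([ 7.61924657e-04, -4.31245601e+01, -2.44219762e+01,  7.17750052e-02,
        5.59406646e-02, -1.04314388e-04]), 'tool_pos': array([5.24585542e+02, 7.16229399e-02, 2.26043024e+02]), 'tcp_rot': array([3.01755178, 1.56924768, 3.01754973]), 'contact_force': array([0.09713277, 0.00854486, 0.31818284]), 'moment': array([-0.05015786, -0.04402996,  0.01849707]), 'grip_width': 91.81873802841845}
scene [[422.7, 0.0, 270.1], [0.0, 422.7, 207.5], [0.0, 0.0, 1.0]] [[0.537, 0.655, -0.532, 1211.525], [0.843, -0.402, 0.357, -380.189], [0.02, -0.64, -0.768, 1090.106], [0.0, 0.0, 0.0, 1.0]]
side [[397.7, 0.0, 284.3], [0.0, 397.7, 209.5], [0.0, 0.0, 1.0]] [[0.889, -0.3, 0.346, 129.94], [-0.457, -0.545, 0.703, -743.449], [-0.022, -0.783, -0.622, 853.52], [0.0, 0.0, 0.0, 1.0]]
{'camera_matrix': array([[323.93932295,   0.        , 279.93889832],
       [  0.        , 323.93932295, 208.75222611],
       [  0.        ,   0.        ,   1.        ]]), 'mount': array([[ 1.23078544e-03, -3.06288095e-01,  9.51938069e-01,
        -1.58360572e+02],
       [-4.34965422e-04, -9.51938864e-01, -3.06287789e-01,
         8.22277184e+01],
       [ 9.99999148e-01, -3.70855936e-05, -1.30485722e-03,
        -2.68030747e-01],
       [ 0.00000000e+00,  0.00000000e+00,  0.00000000e+00,
         1.00000000e+00]])}
```

View pics/scene0.png

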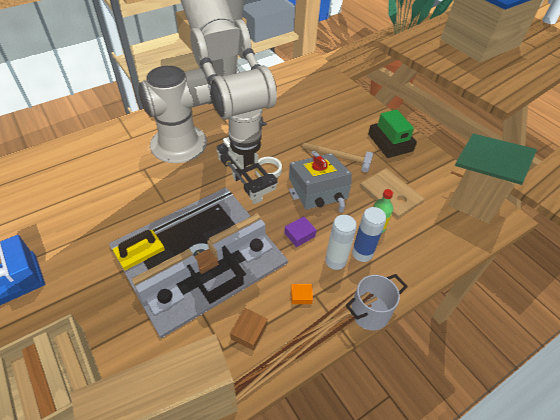

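View pics/side0.png

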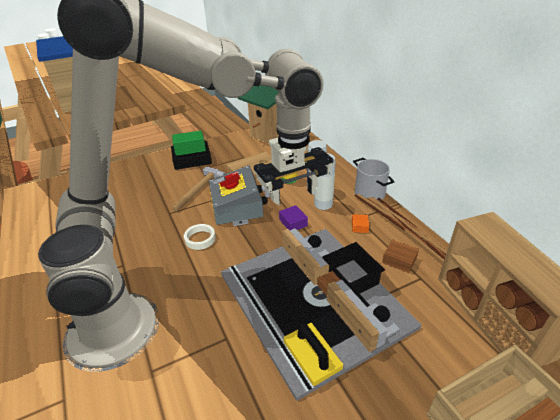

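Scene view: the isolator is at (320,165). Brown blocks are at (205,258), in the throat, and (249,328), a larger one on the bench; purple (300,232) and orange (302,294) are decoys. The one in the throat is smaller and in the brown colour, so it fits. I'll confirm it with enlarged crops.

Run:
```python
import cv2,numpy as np
s=cv2.imread('pics/scene0.png');d=cv2.imread('pics/side0.png')
def c(i,x,y,w,h,W,H): return cv2.resize(i[y:y+h,x:x+w],(W,H),interpolation=cv2.INTER_CUBIC)
a=np.vstack([np.hstack([c(s,130,190,160,120,400,300),c(s,285,140,80,60,400,300)]),
 np.hstack([c(d,280,225,120,90,400,300),c(d,200,160,80,60,400,300)])])
cv2.imwrite('pics/crop1.png',a)
```

```text
(no output)
```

View pics/crop1.png

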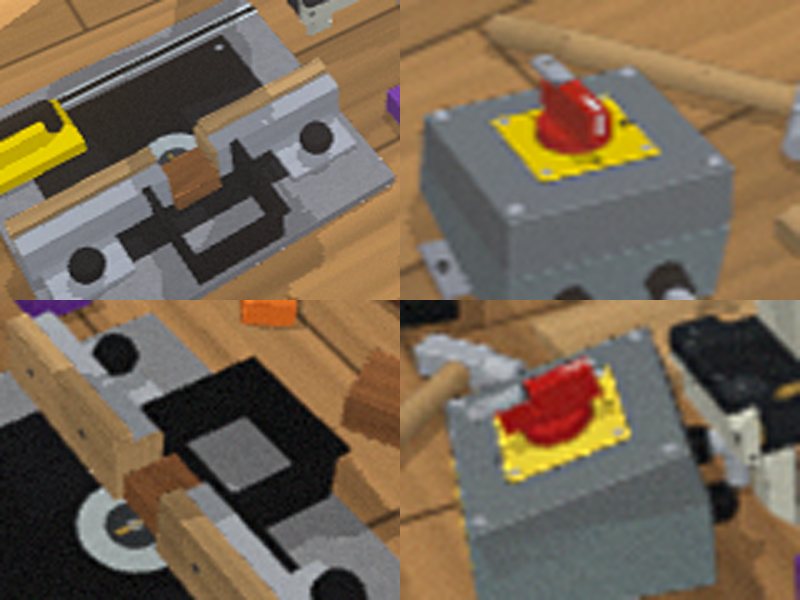

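The crops confirm it: the offcut is the brown block wedged in the throat, at scene (206,260). The handle points up the slope (ON) with its grey hasp at the tail. Next I'll measure.

```bash
cat >> h.py <<'E'
from scipy.spatial.transform import Rotation as Rn
def wristpose():
    o=get_obs(); T=np.eye(4); T[:3,:3]=Rn.from_euler('xyz',o['tcp_rot']).as_matrix(); T[:3,3]=o['tool_pos']; return T
def setwrist():
    """wrist picture; stores its world pose so the ray/proj helpers serve it too"""
    i=camera_info('wrist'); P=wristpose()@np.array(i['mount']); np.save('wp.npy',P); return capture('wrist')
_cam=cam
def cam(n):
    return (np.array(camera_info('wrist')['camera_matrix']),np.load('wp.npy')) if n=='wrist' else _cam(n)
def quad(m):
    c=max(cv2.findContours(m,0,1)[0],key=cv2.contourArea); h=cv2.convexHull(c)
    for e in np.arange(.01,.2,.005):
        q=cv2.approxPolyDP(h,e*cv2.arcLength(h,True),True)
        if len(q)==4: return q[:,0].astype(float)
E
python3 - <<'E'
from h import *
print(wristpose().round(3).tolist())
w=setwrist(); save('w0.png',w)
S={'scene':(capture('scene'),(285,140,365,205)),'side':(capture('side'),(200,160,270,205))}
Q={}
for n,(im,(a,b,c,d)) in S.items():
    hsv=cv2.cvtColor(im,cv2.COLOR_RGB2HSV); m=cv2.inRange(hsv,(20,120,80),(35,255,255)); k=np.zeros_like(m); k[b:d,a:c]=m[b:d,a:c]
    Q[n]=quad(k); print(n,Q[n].tolist(),Q[n].mean(0))
    # diagonals crossing -> rough by mean
from itertools import permutations
best=min(permutations(range(4)),key=lambda p:sum(tri('scene',Q['scene'][i],'side',Q['side'][p[i]])[1] for i in range(4)))
C=np.array([tri('scene',Q['scene'][i],'side',Q['side'][best[i]])[0] for i in range(4)])
print(C.round(1),[tri('scene',Q['scene'][i],'side',Q['side'][best[i]])[1].round(1) for i in range(4)])
print('centre',C.mean(0).round(1),np.linalg.norm(np.roll(C,1,0)-C,axis=1).round(1))
for n,p in(('scene',(205,258)),('scene',(140,250)),('scene',(250,262))): print(n,p,onz(n,*p,46).round(0))
E
```

```text
[[-0.001, 0.0, 1.0, 524.651], [0.0, 1.0, -0.0, 0.066], [-1.0, 0.0, -0.001, 226.126], [0.0, 0.0, 0.0, 1.0]]
scene [[336.0, 170.0], [312.0, 175.0], [303.0, 164.0], [327.0, 160.0]] [319.5  167.25]
side [[241.0, 173.0], [245.0, 187.0], [222.0, 196.0], [219.0, 184.0]] [231.75 185.  ]
[[506.8 348.3 106.9]
 [486.  265.2 108. ]
 [411.1 284.8  85.4]
 [430.4 373.6  73.8]] [np.float64(2.4), np.float64(0.1), np.float64(0.4), np.float64(2.5)]
centre [458.6 318.   93.5] [87.1 85.7 80.7 91.6]
scene (205, 258) [ 550. -160.   46.]
scene (140, 250) [ 425. -310.   46.]
scene (250, 262) [631. -56.  46.]
```

View pics/w0.png

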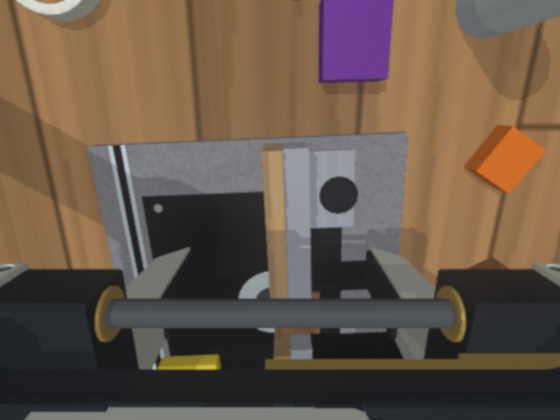

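The wrist view shows the router fence at about x=285 px, with the offcut partly hidden at (300,312). The plate is near (459,318,94) with a yaw of about -16°. I'll move over the console for a closer wrist view.

Call:
carry_out --pt "-10 40 5 0" --pt "-20 80 10 0" --pt "-30 120 10 0" --pt "-40 160 10 0" --pt "-50 200 10 0" --pt "-60 240 10 0" --pt "-65 256 10 0" --pt "-65 256 10 0" --pt "-65 256 10 0"

```text
time: 1.0
tool_pos: [459.4, 256.6, 236.2]
tcp_rot: [-2.678, 1.57, -2.676]
contact_force: [0.7, -0.4, -0.0]
grip_width: 91.5
```

Run:
```python
from h import *
import time
w=setwrist(); print(get_obs()['time'],wristpose()[:3,3].round(1)); save('w1.png',w)
hsv=cv2.cvtColor(w,cv2.COLOR_RGB2HSV); m=cv2.inRange(hsv,(20,120,80),(35,255,255)); m[240:]=0
q=quad(m); print(q.tolist())
for p in q: print(p,onz('wrist',*p,93.5).round(1))
cv2.imwrite('pics/w1c.png',cv2.resize(w[0:300,130:430][:,:,::-1],(600,600)))
```

```text
1.05 [459.8 255.7 236.3]
[[245.0, 72.0], [337.0, 94.0], [311.0, 188.0], [228.0, 164.0]]
[245.  72.] [428.4 365.4  93.5]
[337.  94.] [508.4 347.7  93.5]
[311. 188.] [488.3 262.9  93.5]
[228. 164.] [410.  285.8  93.5]
```

View pics/w1c.png

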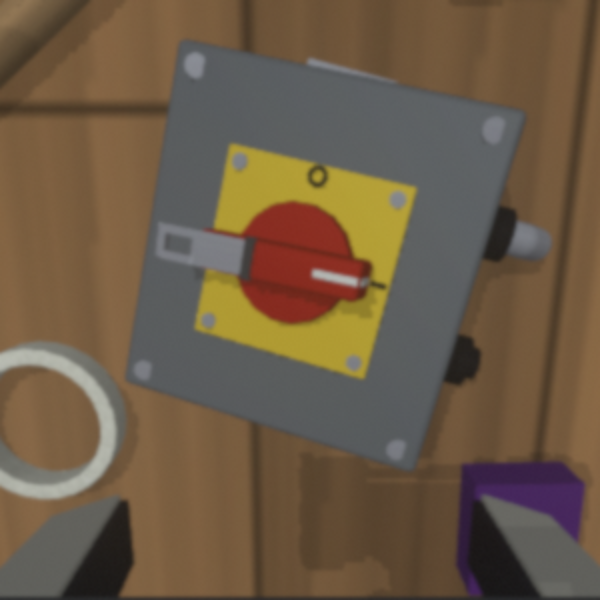

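Run:
```python
from h import *
from scipy.optimize import least_squares
W={'wrist':[[245,72],[337,94],[311,188],[228,164]],'scene':[[327,160],[336,170],[312,175],[303,164]],'side':[[219,184],[241,173],[245,187],[222,196]]}
# order: (-x,+y),(+x,+y),(+x,-y),(-x,-y)
# scene: match by projection
L=np.array([[-1,1,0],[1,1,0],[1,-1,0],[-1,-1,0]])*42.5
def F(p): return p[:3],(Rn.from_euler('z',p[3])*Rn.from_euler('y',-np.radians(15))).as_matrix()
def res(p,full=0):
    c,R=F(p); r=[]
    for n,q in W.items():
        P=np.array([proj(n,c+R@l) for l in L]); q=np.array(q,float)
        d=np.linalg.norm(P[:,None]-q[None],axis=2); r+=[(P[i]-q[d[i].argmin()]) for i in range(4)]
    return np.concatenate(r)
s=least_squares(res,[458,317,93,-.26],loss='soft_l1'); print(s.x,np.abs(res(s.x)).reshape(3,-1).round(1))
c,R=F(s.x); np.savez('plate.npz',c=c,R=R)
print('R',R.round(3).tolist()); print('grip28',(c+R@[0,0,28]).round(1))
# bar direction: pixel -> points on plane z'=34 
def onpl(n,u,v,h):
    o,d=ray(n,u,v); nn=R[:,2]; return R.T@(o+d*((c+nn*h-o)@nn)/(d@nn)-c)
for u,v,h in((178,242,32),(158,240,32),(315,273,36),(360,282,36),(378,286,0),(317,175,0)): print(onpl('wrist',130+u/2,v/2,h).round(1))
```

```text
[ 4.57397263e+02  3.15828032e+02  9.35500818e+01 -2.31431392e-01] [[0.1 0.4 0.6 0.5 0.4 0.6 0.5 0.1]
 [2.  1.3 0.1 0.3 0.1 1.1 0.9 0.1]
 [0.7 1.1 0.4 0.9 0.5 0.7 0.7 1.2]]
R [[0.94, 0.229, -0.252], [-0.222, 0.973, 0.059], [0.259, 0.0, 0.966]]
grip28 [450.3 317.5 120.6]
[-44.2  -2.   32. ]
[-53.3  -3.4  32. ]
[17.1  0.6 36. ]
[35.5  1.7 36. ]
[38.3 -1.  -0. ]
[-0.3 38.1 -0. ]
```

Plate pose is (457.4, 315.8, 93.6) with yaw -13.3°. The bar is 3.3° off ON and points at about -10° in the world. I'll twist -100° above it, then descend.

Call:
carry_out --pt "0 10 0 -7" --pt "0 20 0 -14" --pt "-5 30 0 -21" --pt "-5 40 0 -28" --pt "-5 50 0 -35" --pt "-10 62 0 -42" --pt "-10 62 0 -49" --pt "-10 62 0 -56" --pt "-10 62 0 -63" --pt "-10 62 0 -70" --pt "-10 62 0 -77" --pt "-10 62 0 -84" --pt "-10 62 0 -91" --pt "-10 62 0 -98" --pt "-10 62 0 -100" --pt "-10 62 0 -100" --pt "-10 62 -20 -100" --pt "-10 62 -40 -100" --pt "-10 62 -60 -100" --pt "-10 62 -60 -100" --hand 50

```text
time: 2.72
tool_pos: [448.5, 315.5, 172.6]
tcp_rot: [-1.029, 1.564, -2.774]
contact_force: [-0.4, -0.9, -0.2]
grip_width: 50.0
```

Run:
```python
from h import *
print(wristpose().round(3).tolist(),get_obs()['joint_positions'].round(2))
for p in((338,268),(362,258)): print('can',onz('scene',*p,0).round())
```

```text
[[-0.007, 0.985, -0.173, 448.475], [-0.003, -0.173, -0.985, 315.521], [-1.0, -0.006, 0.004, 172.564], [0.0, 0.0, 0.0, 1.0]] [0.47 0.44 1.54 0.   1.18 2.22]
can [763. 173.   0.]
can [774. 258.   0.]
```

Call:
carry_out --pt "2 2 -20 0" --pt "2 2 -38 0" --pt "2 2 -50 0" --pt "2 2 -57 0" --pt "2 2 -57 0" --pt "2 2 -57 0" --hand 50

```text
time: 3.22
tool_pos: [451.1, 317.4, 116.4]
tcp_rot: [-1.036, 1.564, -2.781]
contact_force: [-0.7, -0.9, 0.4]
grip_width: 50.2
```

Call:
carry_out --pt "0 0 0 0" --pt "0 0 0 0" --pt "0 0 0 0" --pt "0 0 0 0" --pt "0 0 0 0" --pt "0 0 0 0" --hand 10

```text
time: 3.72
tool_pos: [451.4, 318.7, 116.7]
tcp_rot: [-1.521, 1.566, 3.017]
contact_force: [-0.9, 0.9, -2.0]
grip_width: 15.7
```

Call:
carry_out --pt "-1 0 0 6" --pt "-1 0 0 12" --pt "-1 0 0 18" --pt "-1 0 0 24" --pt "-1 0 0 30" --pt "-1 0 0 36" --pt "-1 0 0 42" --pt "-1 0 0 48" --pt "-1 0 0 54" --pt "-1 0 0 60" --pt "-1 0 0 66" --pt "-1 0 0 72" --pt "-1 0 0 78" --pt "-1 0 0 82" --hand 10

```text
time: 4.88
tool_pos: [451.1, 318.9, 117.3]
tcp_rot: [-1.111, 1.567, -1.42]
contact_force: [0.3, 1.1, 2.2]
grip_width: 18.1
```

Call:
carry_out --pt "0 0 0 3" --pt "0 0 0 6" --pt "0 0 0 9" --pt "0 0 0 9" --pt "0 0 0 9" --pt "0 0 0 9" --hand 10

```text
time: 5.38
tool_pos: [451.0, 318.9, 117.4]
tcp_rot: [-1.118, 1.567, -1.272]
contact_force: [-0.9, -0.1, 0.5]
grip_width: 18.7
```

Run:
```python
from h import *
o=get_obs();print(wristpose().round(3).tolist(),o['moment'],o['grip_width'])
```

```text
[[0.001, 0.153, 0.988, 451.025], [-0.004, 0.988, -0.153, 318.941], [-1.0, -0.004, 0.002, 117.398], [0.0, 0.0, 0.0, 1.0]] [-0.27564886 -0.02917042 -0.59200207] 18.73540359227648
```

The moment about z is -0.59 N m, so the handle is against its stop. I'll release, rise and look.

Call:
carry_out --pt "0 0 0 0" --pt "0 0 0 0" --pt "0 0 0 0" --pt "0 0 20 0" --pt "0 0 50 0" --pt "0 0 80 0" --pt "0 -30 100 0" --pt "0 -62 110 0" --pt "0 -62 110 0" --pt "0 -62 110 0" --hand 50

```text
time: 6.22
tool_pos: [451.4, 256.0, 228.3]
tcp_rot: [-0.698, 1.567, -0.854]
contact_force: [-0.1, 0.1, -0.2]
grip_width: 49.8
```

Run:
```python
from h import *
w=setwrist(); T=wristpose(); print(get_obs()['time'],T.round(3).tolist())
cv2.imwrite('pics/w2c.png',cv2.resize(w[0:300,130:430][:,:,::-1],(600,600)))
```

```text
6.2667 [[0.002, 0.155, 0.988, 451.123], [-0.003, 0.988, -0.155, 256.717], [-1.0, -0.003, 0.002, 227.529], [0.0, 0.0, 0.0, 1.0]]
```

View pics/w2c.png

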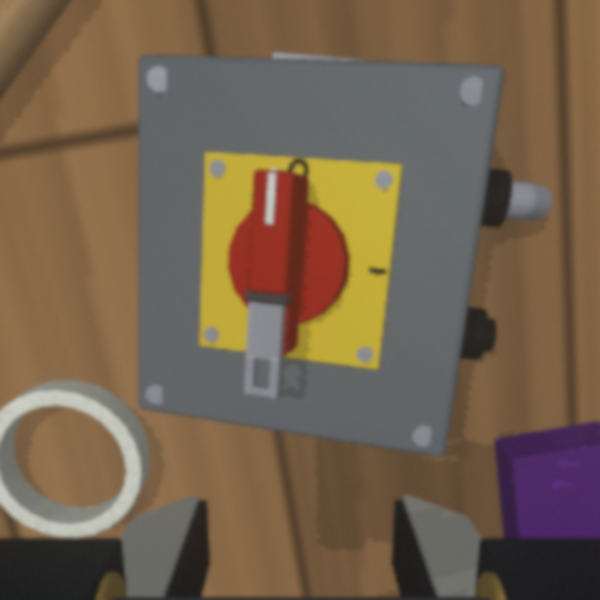

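The pointer is at the ring, with the stripe running (272,172) to (269,222), and the hasp end is at (261,396). I'll check the angle numerically and work out the hasp grasp.

Run:
```python
from h import *
z=np.load('plate.npz'); c,R=z['c'],z['R']
def onpl(n,u,v,h):
    o,d=ray(n,u,v); nn=R[:,2]; return R.T@(o+d*((c+nn*h-o)@nn)/(d@nn)-c)
for u,v,h in((272,172,36),(269,222,36),(262,374,34),(261,396,34)): print(onpl('wrist',130+u/2,v/2,h).round(1))
T=wristpose(); print(T[:3,3].round(1))
for a in np.radians([0,15,30,45,60,75,85,90,95]):
    r=35; p=c+R@[0,-12-r*np.cos(a),32.5+2*np.cos(a)+r*np.sin(a)]
    print(int(np.degrees(a)+.5),p.round(1))
```

```text
[-0.3 34.4 36. ]
[-0.4 16.5 36. ]
[ -0.2 -43.8  34. ]
[ -0.1 -53.3  34. ]
[451.1 256.7 227.5]
0 [437.9 272.1 126.9]
15 [435.9 273.8 135.6]
30 [434.7 277.7 143.5]
45 [434.2 283.5 150.2]
60 [434.6 290.9 155.2]
75 [435.7 299.3 158.1]
85 [436.9 305.2 158.8]
90 [437.6 308.2 158.8]
95 [438.4 311.1 158.5]
```

The handle reads 0.0 rad from OFF. Next is the hasp pinch.

Call:
carry_out --pt "-13 14 -20 -4" --pt "-13 14 -45 -4" --pt "-13 14 -70 -4" --pt "-13 14 -90 -4" --pt "-13 14 -103 -4" --pt "-13 14 -108 -4" --pt "-13 14 -108 -4" --pt "-13 14 -108 -4" --hand 40

```text
time: 6.93
tool_pos: [438.2, 271.3, 119.5]
tcp_rot: [-1.061, 1.567, -1.285]
contact_force: [1.6, 0.9, -0.0]
grip_width: 39.9
```

Run:
```python
from h import *
w=setwrist(); T=wristpose(); print(T.round(3).tolist(),get_obs()['contact_force'].round(1))
```

```text
[[0.002, 0.223, 0.975, 438.527], [-0.003, 0.975, -0.223, 271.297], [-1.0, -0.002, 0.003, 120.075], [0.0, 0.0, 0.0, 1.0]] [-0.7 -0.   0.7]
```

Call:
carry_out --pt "0 0 0 0" --pt "0 0 0 0" --pt "0 0 0 0" --pt "0 0 0 0" --pt "0 0 0 0" --hand 8

```text
time: 7.4
tool_pos: [438.4, 271.4, 120.3]
tcp_rot: [-0.695, 1.567, -0.92]
contact_force: [-1.4, 0.6, 2.6]
grip_width: 12.4
```

Call:
carry_out --pt "-1 0.5 4.5 0" --pt "-2 1.7 9 0" --pt "-3 3.5 13 0" --pt "-3.3 5.7 17 0" --pt "-3.6 8.5 20.7 0" --pt "-3.7 11.6 24 0" --pt "-3.5 15.3 26.7 0" --pt "-3.3 19.3 29 0" --pt "-2.8 23.5 30.8 0" --pt "-2.2 27.9 32 0" --pt "-2.2 27.9 32 0" --hand 8

```text
time: 8.32
tool_pos: [436.5, 299.1, 153.1]
tcp_rot: [-0.699, 1.566, -0.923]
contact_force: [1.6, -3.8, -0.6]
grip_width: 14.0
```

Call:
carry_out --pt "0.7 3 0.7 0" --pt "1.3 6 0.8 0" --pt "2 9 0.7 0" --pt "2.5 12 0.4 0" --pt "2.5 13.5 0.3 0" --pt "2.5 13.5 0.3 0" --pt "2.5 13.5 0.3 0" --hand 8

```text
time: 8.9
tool_pos: [437.7, 305.8, 153.8]
tcp_rot: [-1.414, 1.553, -1.638]
contact_force: [-1.8, -30.1, 10.1]
grip_width: 14.4
```

Run:
```python
from h import *
s=capture('scene'); d=capture('side')
f=lambda i,x,y,w,h: cv2.resize(i[y:y+h,x:x+w][:,:,::-1],(400,300),interpolation=cv2.INTER_CUBIC)
cv2.imwrite('pics/h1.png',np.hstack([f(s,285,130,80,60),f(d,200,150,80,60)]))
print(wristpose()[:3,3],get_obs()['contact_force'],get_obs()['moment'])
```

```text
[437.74502841 305.78932736 153.82865795] [ -2.49402624 -30.86579207   9.67799657] [-5.41793612  0.2285132  -0.23282288]
```

View pics/h1.png

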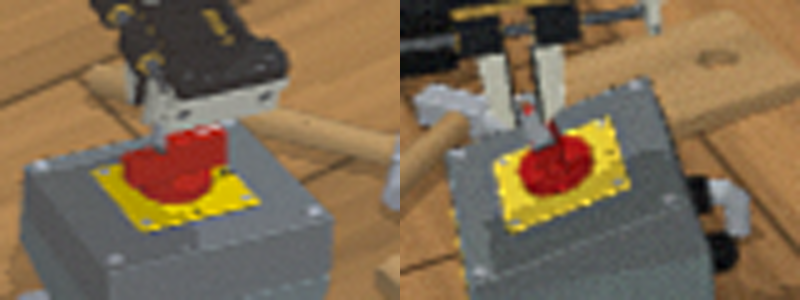

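There is 30 N of reaction in -y, so the hasp is at its stop. I'll unload, open, rise and look.

Call:
carry_out --pt "0 1 0 0" --pt "0 0 0 0" --pt "0 0 0 0" --hand 8

```text
time: 9.25
tool_pos: [437.6, 304.0, 154.1]
tcp_rot: [-1.439, 1.55, -1.663]
contact_force: [0.7, -9.0, -1.7]
grip_width: 14.2
```

Call:
carry_out --pt "0 0 0 0" --pt "0 0 0 0" --pt "0 0 0 0" --pt "0 0 20 0" --pt "0 0 40 0" --pt "0 -20 60 0" --pt "0 -50 75 0" --pt "0 -50 75 0" --pt "0 -50 75 0" --hand 50

```text
time: 10.0
tool_pos: [438.0, 253.9, 230.4]
tcp_rot: [-1.322, 1.551, -1.548]
contact_force: [-0.5, 0.0, 0.0]
grip_width: 50.0
```

Run:
```python
from h import *
w=setwrist(); print(wristpose()[:3,3].round(1),get_obs()['time'])
s=capture('scene'); d=capture('side')
f=lambda i,x,y,w,h: cv2.resize(i[y:y+h,x:x+w][:,:,::-1],(400,300),interpolation=cv2.INTER_CUBIC)
cv2.imwrite('pics/h2.png',np.vstack([np.hstack([f(s,285,130,80,60),f(d,200,150,80,60)]),np.hstack([f(w,180,30,200,150),f(s,130,190,160,120)])]))
```

```text
[437.6 254.3 229.5] 10.05
```

View pics/h2.png

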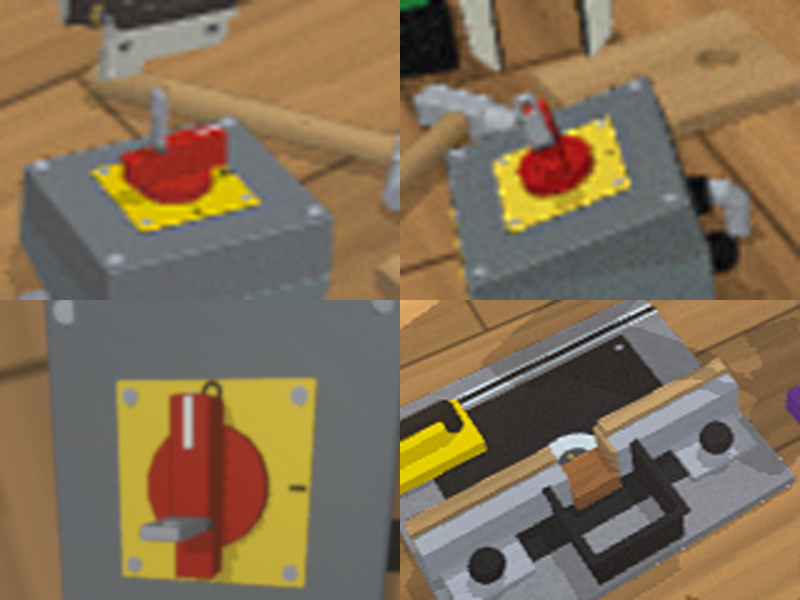

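The hasp stands up square and the pointer stays at the ring. Next I'll check the hasp angle against predicted pixels and move over the throat.

Call:
carry_out --pt "5 -30 10 3" --pt "15 -70 20 6" --pt "25 -110 20 9" --pt "35 -150 20 12" --pt "45 -190 20 13" --pt "55 -230 20 13" --pt "65 -270 20 13" --pt "75 -310 20 13" --pt "85 -350 20 13" --pt "95 -390 20 13" --pt "102 -430 20 13" --pt "102 -470 20 13" --pt "102 -474 20 13" --pt "102 -474 20 13" --pt "102 -474 20 13" --hand 50

```text
time: 11.4
tool_pos: [539.3, -218.3, 247.5]
tcp_rot: [-1.554, 1.551, -1.55]
contact_force: [0.1, 0.2, -0.6]
grip_width: 49.9
```

Run:
```python
from h import *
z=np.load('plate.npz'); c,R=z['c'],z['R']
for a in(1.3,1.4,1.5,1.6):
    print(a,[((proj('wrist',c+R@[x,-12-40*np.cos(a),32.5+40*np.sin(a)])-[180,30])*2+[0,300]).round(0).tolist() for x in(-7,7)])
w=setwrist(); print(wristpose().round(3).tolist()); save('w3.png',w)
```

```text
1.3 [[142.0, 564.0], [180.0, 566.0]]
1.4 [[141.0, 554.0], [180.0, 556.0]]
1.5 [[140.0, 542.0], [179.0, 544.0]]
1.6 [[140.0, 531.0], [179.0, 532.0]]
[[0.001, -0.005, 1.0, 539.379], [-0.02, 1.0, 0.005, -217.709], [-1.0, -0.02, 0.001, 247.917], [0.0, 0.0, 0.0, 1.0]]
```

View pics/w3.png

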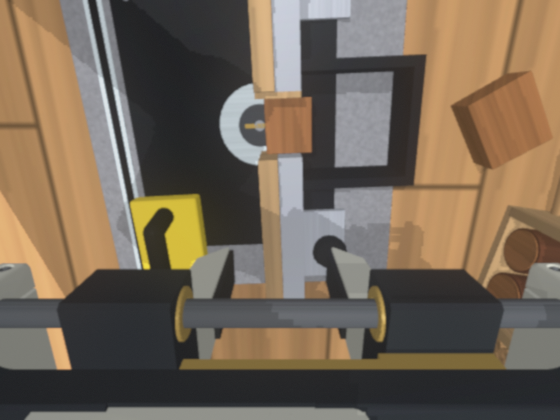

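Wrist view: the offcut's top has corners near (264,98), (312,97), (313,153) and (268,153). The fence's top front edge ends at (252,97) and (259,154). The hood's open interior is centred near (362,122). The hasp tip sits at crop row ~532, which is 1.57–1.6 rad.

Run:
```python
from h import *
print('offcut');[print(p,onz('wrist',*p,46).round(1)) for p in((264,98),(312,97),(313,153),(268,153))]
print('fence');[print(p,onz('wrist',*p,83).round(1)) for p in((247,10),(252,97),(259,154),(263,280))]
print('hood rim outer/inner');[print(p,onz('wrist',*p,78).round(1)) for p in((425,55),(414,186),(392,70),(387,168))]
print('pushblock');[print(p,onz('wrist',*p,30).round(1)) for p in((132,202),(200,195),(207,245))]
print('onboard');[print(p,onz('wrist',*p,18).round(1)) for p in((336,77),(391,73),(387,163),(336,166))]
w=cv2.imread('pics/w3.png'); hsv=cv2.cvtColor(w,cv2.COLOR_BGR2HSV)
m=cv2.inRange(hsv,(5,110,60),(14,255,230)); k=np.zeros_like(m);k[85:165,255:325]=m[85:165,255:325]
q=cv2.minAreaRect(max(cv2.findContours(k,0,1)[0],key=cv2.contourArea)); print(cv2.boxPoints(q))
```

```text
offcut
(264, 98) [ 521.7 -133.5   46. ]
(312, 97) [ 571.8 -132.4   46. ]
(313, 153) [ 575.  -190.8   46. ]
(268, 153) [ 525.3 -191.    46. ]
fence
(247, 10) [509.6 -61.4  83. ]
(252, 97) [ 512.2 -132.6   83. ]
(259, 154) [ 517.8 -186.    83. ]
(263, 280) [ 519.7 -328.8   83. ]
hood rim outer/inner
(425, 55) [671.  -95.8  78. ]
(414, 186) [ 678.  -219.6   78. ]
(392, 70) [ 642.3 -108.5   78. ]
(387, 168) [ 647.8 -200.7   78. ]
pushblock
(132, 202) [ 359.2 -253.4   30. ]
(200, 195) [ 442.4 -244.3   30. ]
(207, 245) [ 446.2 -310.5   30. ]
onboard
(336, 77) [ 600.2 -111.4   18. ]
(391, 73) [ 660.6 -107.1   18. ]
(387, 163) [ 667.2 -207.1   18. ]
(336, 166) [ 606.1 -210.9   18. ]
[[264.3991    98.169716]
 [310.9624    96.758705]
 [312.63397  151.92017 ]
 [266.07068  153.33118 ]]
```

Throat is at about (515,-163.6) with fence yaw +2.9°. The offcut spans 9 to 59 mm behind the face, and the push block is clear of its way out. I'll close the fingers, turn them across the fence and go over the hood.

Call:
carry_out --pt "10 10 0 -7" --pt "20 20 0 -14" --pt "30 30 0 -21" --pt "40 40 0 -28" --pt "50 50 0 -35" --pt "60 55 0 -42" --pt "75 59 0 -49" --pt "75 59 0 -56" --pt "75 59 0 -63" --pt "75 59 0 -70" --pt "75 59 0 -77" --pt "75 59 -20 -84" --pt "75 59 -50 -87.4" --pt "75 59 -80 -87.4" --pt "75 59 -98 -87.4" --pt "75 59 -98 -87.4" --pt "75 59 -98 -87.4" --hand 0

```text
time: 12.87
tool_pos: [614.2, -156.7, 149.7]
tcp_rot: [-1.575, 1.55, -3.094]
contact_force: [0.5, -0.3, 0.2]
grip_width: 0.5
```

Run:
```python
from h import *
print(wristpose().round(3).tolist(),get_obs()['grip_width'],get_obs()['joint_positions'].round(2))
```

```text
[[-0.021, 0.998, 0.052, 614.244], [-0.001, 0.052, -0.999, -156.703], [-1.0, -0.021, -0.0, 149.728], [0.0, 0.0, 0.0, 1.0]] 0.47630198388505013 [-0.37  0.62  1.29 -0.01  1.26  1.15]
```

Call:
carry_out --pt "0 -2 -30 0" --pt "0 -2 -60 0" --pt "0 -2 -85 0" --pt "0 -2 -105 0" --pt "0 -2 -115 0" --pt "0 -2 -120.5 0" --pt "0 -2 -120.5 0" --pt "0 -2 -120.5 0" --hand 0

```text
time: 13.53
tool_pos: [615.4, -158.9, 30.9]
tcp_rot: [-1.518, 1.552, -3.037]
contact_force: [-0.1, 0.4, 0.3]
grip_width: 0.4
```

Call:
carry_out --pt "-8 -0.4 0 0" --pt "-16 -0.8 0 0" --pt "-24 -1.2 0 0" --pt "-30 -1.5 0 0" --pt "-36 -1.8 0 0" --pt "-42 -2.1 0 0" --pt "-48 -2.4 0 0" --pt "-48 -2.4 0 0" --hand 0

```text
time: 14.2
tool_pos: [571.7, -161.1, 33.5]
tcp_rot: [-1.131, 1.564, -2.65]
contact_force: [13.3, 5.4, 2.7]
grip_width: 0.4
```

Call:
carry_out --pt "-8 -0.3 -2 0" --pt "-13 -0.6 -3 0" --pt "-18 -0.8 -3 0" --pt "-23 -1 -3 0" --pt "-28 -1.2 -3 0" --pt "-33 -1.4 -3 0" --pt "-38 -1.7 -3 0" --pt "-38 -1.7 -3 0" --hand 0

```text
time: 14.87
tool_pos: [539.3, -162.5, 33.4]
tcp_rot: [0.974, 1.561, -0.547]
contact_force: [16.3, 9.6, 4.0]
grip_width: 0.4
```

Run:
```python
from h import *
o=get_obs();print(wristpose().round(3).tolist(),o['contact_force'].round(1))
s=capture('scene'); d=capture('side')
f=lambda i,x,y,w,h: cv2.resize(i[y:y+h,x:x+w][:,:,::-1],(400,300),interpolation=cv2.INTER_CUBIC)
cv2.imwrite('pics/p1.png',np.hstack([f(s,130,190,160,120),f(d,260,225,160,120)]))
```

```text
[[0.008, 0.999, 0.05, 539.272], [-0.005, 0.05, -0.999, -162.497], [-1.0, 0.008, 0.005, 33.394], [0.0, 0.0, 0.0, 1.0]] [16.3  9.6  4. ]
```

View pics/p1.png

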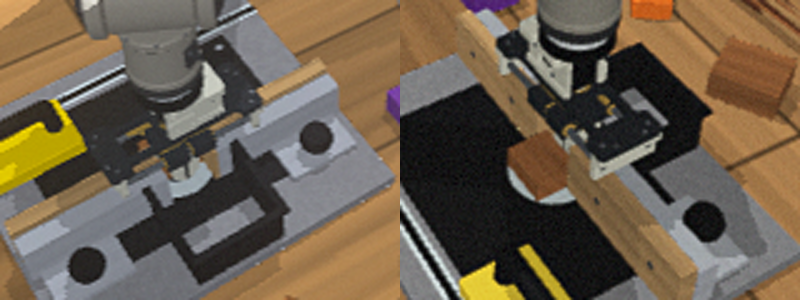

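The offcut is coming out straight. I'll finish the push.

Call:
carry_out --pt "-7 -0.4 -3 0" --pt "-11 -0.6 -3 0" --pt "-15 -0.8 -3 0" --pt "-18 -1 -3 0" --pt "-21 -1.1 -3 0" --pt "-24 -1.2 -3 0" --pt "-26 -1.3 -3 0" --pt "-27 -1.4 -3 0" --pt "-27 -1.4 -3 0" --hand 0

```text
time: 15.72
tool_pos: [511.4, -164.0, 30.2]
tcp_rot: [0.902, 1.563, -0.619]
contact_force: [-0.5, -0.7, -0.1]
grip_width: 0.5
```

Call:
carry_out --pt "10 0.5 0 0" --pt "18 1 0 0" --pt "18 1 10 0" --pt "18 1 40 0" --pt "18 1 80 0" --pt "18 1 120 0" --pt "10 1 160 0" --pt "-20 1 200 0" --pt "-60 1 220 0" --pt "-80 1 220 0" --pt "-80 1 220 0" --pt "-80 1 220 0" --hand 0

```text
time: 16.72
tool_pos: [430.6, -163.1, 251.6]
tcp_rot: [0.926, 1.56, -0.597]
contact_force: [-0.2, -0.2, -0.6]
grip_width: 0.6
```

Run:
```python
from h import *
w=setwrist(); print(wristpose()[:3,3].round(1),get_obs()['contact_force'].round(1)); s=capture('scene'); d=capture('side')
f=lambda i,W=400,H=300: cv2.resize(i[:,:,::-1],(W,H),interpolation=cv2.INTER_CUBIC)
cv2.imwrite('pics/f.png',np.vstack([np.hstack([f(w),f(s)]),np.hstack([f(d[150:330,200:440]),f(s[130:205,280:380])])]))
```

```text
[ 431.4 -163.1  250.9] [ 0.2 -0.2 -0.1]
```

View pics/f.png

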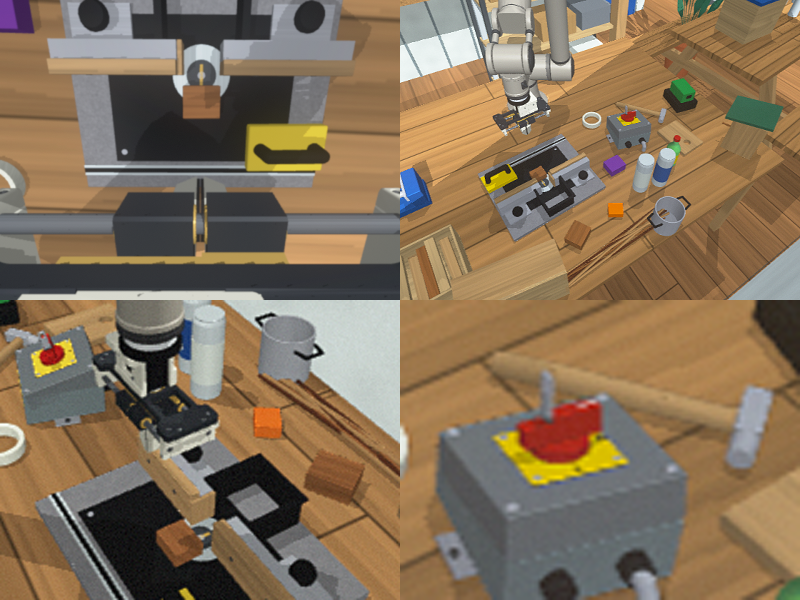

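The offcut lies flat in front of the throat. One numeric check remains before I hand in.

Run:
```python
from h import *
w=setwrist(); hsv=cv2.cvtColor(w,cv2.COLOR_RGB2HSV)
m=cv2.inRange(hsv,(5,110,60),(14,255,230)); k=np.zeros_like(m);k[105:175,240:325]=m[105:175,240:325]
q=cv2.boxPoints(cv2.minAreaRect(max(cv2.findContours(k,0,1)[0],key=cv2.contourArea)))
e=np.array([np.cos(.05),np.sin(.05)]);n=np.array([-e[1],e[0]])
for p in list(q)+[(256,120),(308,120)]:
    x=onz('wrist',*p,46)[:2]-[514.9,-163.6]; print(p,'behind',(x@e).round(1),'left',(x@n).round(1))
for p in((251*1,102),(311,102)): x=onz('wrist',*p,83)[:2]-[514.9,-163.6]; print('fence edge',(x@e).round(1))
```

```text
[256. 121.] behind -15.9 left 28.4
[308. 121.] behind -15.9 left -27.8
[308. 167.] behind -66.1 left -29.1
[256. 167.] behind -66.0 left 29.6
(256, 120) behind -14.8 left 28.4
(308, 120) behind -14.9 left -27.8
fence edge 3.2
fence edge 3.1
```

```bash
python3 -c "
from h import *
print(get_obs()['time'],close_job())"
```

```text
the job is handed in; nothing more can be done
16.9167 None
```

The isolator is off with its hasp out, and the offcut is clear of the fence. I handed the job in at 16.9 s; the hand-in gives no verdict.

- **Isolator:** I pinched the red handle and turned it against its OFF stop (0.59 N m against the stop). The pointer line measured about 0.0 rad from OFF.
- **Hasp:** I swung it out only after the handle was off, until it met its stop with about 30 N of reaction. In the wrist view it stood at about 1.57–1.6 rad. The last pictures still show it upright and the handle at OFF.
- **Offcut:** I pushed it out from inside the hood, with readings of about 13–16 N along the push (up to about 19 N in all). It lies flat and square on the board, directly in front of the throat. Its back face is about 15 mm in front of the fence face, or about 18 mm by a second look at the fence edge; those two readings disagree by 3 mm.
- **Other things on the bench:** in the final pictures they look undisturbed, but I did not measure their positions. The arm was touching nothing when I handed in.

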